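# Sort engine parts into their trays

## Robot

A 6-joint arm with a two-finger parallel gripper is mounted at the origin on a cart in front of the work surface, level with it; the furniture and walls round the work are solid. World frame = base frame: x ahead of the robot, y to its left, z up, the work surface at z = 0. Lengths are in m, angles in rad, forces in N, time in s.
With the tool pointing down it reaches from about 0.2 to 0.875 m from the base axis. Payload 3.4 kg.
Tool frame: the origin (TCP) lies between the finger pads; the fingertips stand 25 mm ahead of it and the grasp point (between the pads) lies 6 mm ahead of it; z points along the fingers, y is the direction in which the jaws open and shut (so a half turn about z gives the same grasp; the last joint's range is limited). The gripper opens to 94 mm and grips with 3 to 60 N. Pads are 16 mm wide; open, the fingers measure 119 mm over their backs; the gripper's body (75 mm by 177 mm) begins 78 mm behind the grasp point.
Start: joints at [-1.242, 0.276, 1.505, -0, 1.361, -0.121], TCP at [0.25, -0.518, 0.23] pointing down, gripper open.
Joint ranges: [-2.89, 2.89], [-0.75, 2.08], [0.22, 2.7], [-1.18, 4.32], [0.11, 2.71], [-2.7, 2.7]. Speed limits (rad/s): [2.57, 2.57, 3.14, 3.14, 3.14, 3.14].

## Interface

Orientations are given as a rotation vector (axis times angle).
In Python, from station import robot gives the robot as it stands. The module is installed in compiled form; this text tells all that it offers.
- The arm moves only by the tool jog_arm, never from a script. Its arguments are lists of equal length, an entry for each row: "offset": the shift along the tool's x, y, z in m, a list of three; "delta_rot": the turn, a rotation vector about the tool's x, y, z in degrees, a list of three; "jaw": the opening, from 0 (shut) to 1 (fully open). In form: {"offset": [[dx, dy, dz], ...], "delta_rot": [[wx, wy, wz], ...], "jaw": [jaw, ...]}. A call has 1 to 10 rows; each row is the pose to reach, as a shift and turn from the pose commanded when the call began, along the tool's axes at that moment; what a row does not reach only later rows make up. A row lasts 1/10 s, in which the tool goes at most 50 mm and 8.59 degrees, less where a joint would pass 70% of its speed; a pose out of reach is approached as far as the arm can. A call with a gripper value outside its range is refused whole. The fingers move at their own pace and stop on an object; "squeeze" is the grip in N (left out, the last holds). Time passes only in rows, so rows that repeat a pose let the fingers close. It gives the time, the measured TCP pose, the force and the opening at its end, in the units of the state.
- robot.state(): the state, without advancing time (a new reading comes with each control period).
- robot.grab_frame(name): name is "side" or "top"; returns a dict with "image" (480x640x3 uint8, red, green, blue), "vfov" (degrees; the focal length in pixels is half the picture's height over the tangent of half this angle, whatever the lens; pixels are square), "cx", "cy" (the principal point, pixels), "cam_to_world" (4x4, takes a point from camera to world coordinates). Camera axes: x right, y down, z forward; pixel columns grow to the right and rows downward; lengths in m; the calibration is good to about 2 mm. A picture is of the moment at which its call begins. There is no depth.
- robot.finish_job(): hands the job in, once; it reports no verdict.
Trained networks look in the newest picture that a camera, given by its name, has taken for a name from the list of things; names that differ only in an ending like _2 or _b are one class to them, and where a whole thing is asked for, a point or a joint stands for the part that bears it (a point fixed in the world has none). Each returns a list of dicts, best first, with "conf" (0 to 1); they miss things now and then, are a little off and sometimes report something else, mostly with a low value. They report only what shows in the picture. A call takes as long as a camera call.
- robot.boxes_of(query, camera): "location" ([x, y, z] in m, in the coordinates of the camera as it stood for that picture, good to about 4 mm: the middle of the surface that is visible of it).
The state is a dict: "time_s": time; "q": joint angles; "qd": joint speeds; "joint_torque": joint torques, N m; "tcp_pos": TCP position; "tcp_rot": TCP orientation; "contact_force": force on the tool from outside, world axes, zero at the start; "moment": the same for the moment, N m; "opening": finger opening in m.
Only numpy, scipy, OpenCV 4.12 (cv2) and the standard library are available. Lean on these libraries where they do the work, as an engineer would, in place of code of your own. Each camera call takes 0.05 s, during which the arm holds its last target.

## Task

Sort the loose engine parts into the three grey trays: stand one valve spring upright in each bay of the tray with two square bays, lay the spark plug lengthwise in the long narrow tray, and lay the ball bearing flat in the middle of the large square tray. Leave the cardboard carton and the tape roll where they are.

Things in the scene. Friction and masses are not known exactly. Their poses are not given: they have to be found in the camera images.
- spring_1_c (a point): a plain steel coil valve spring standing on end, 30 mm diameter, 42 mm high, 0.05 kg; can be gripped across the coil from any side. Point at its centre, 21 mm above its foot; z is its axis, up. The two springs are alike.
- spring_2_c (a point): a plain steel coil valve spring standing on end, 30 mm diameter, 42 mm high, 0.05 kg; can be gripped across the coil from any side. Point at its centre, 21 mm above its foot; z is its axis, up. The two springs are alike.
- plug_c (a point): a spark plug (steel thread and hex, white insulator) lying on its side, 74 mm long along its y, 18 mm wide along its x where it is gripped, 24 mm high, 0.05 kg. It does not roll. Point at its centre, half-way along and 12 mm above its underside; y lies along the plug, z up. It may go either way round.
- bearing_c (a point): a ball bearing lying flat, steel rings with a dark seal, 62 mm outside diameter, 16 mm thick, 0.2 kg; gripped across its outside from above. Point at its centre, 8 mm above its underside; z is its axis, up.
- tray_springs: the tray with two square bays, 66 mm (x) by 130 mm (y). One partition across its middle makes two bays of 62 x 62 mm inside, their centres 32 mm either side of the origin along y. Fixed to the bench; pressed grey sheet steel 2 mm thick, floor top at z = 2 mm, all walls 12 mm high. Origin: centre of its underside, z up.
- tray_plug: the long narrow tray with a single bay, 104 mm (x) by 58 mm (y) outside; the bay is 100 mm long (along x) and 54 mm wide inside. Fixed to the bench; pressed grey sheet steel 2 mm thick, floor top at z = 2 mm, all walls 12 mm high. Origin: centre of its underside, z up.
- tray_bearing: the large square tray, undivided, 120 x 120 mm, one open bay of 116 x 116 mm inside. Fixed to the bench; pressed grey sheet steel 2 mm thick, floor top at z = 2 mm, all walls 12 mm high. Origin: centre of its underside, z up.
- carton_c (a point): bystander: a small closed brown cardboard carton, 100 x 70 x 23 mm, loose, near the front right. Point at its centre.
- tape_c (a point): bystander: a roll of black tape lying flat, 58 mm across, 19 mm high, loose, behind the row of parts and just in front of the open red tool box (fixed; its front stands at x = 0.63 m, from y = 0.03 m leftwards, 0.22 m high, its bail handles 0.31 m: keep the gripper clear of it). Point at its centre.

How it is judged:
By the outcome, as a careful person would: the job done as asked, in the order asked, and still so for the second after the job is handed in, with the robot touching nothing.
It also fails if it takes over 104 s, if anything falls off the work surface, if the arm or the gripper's body presses on something with over 40 N, if the wrist force passes 120 N, or if a joint passes its speed limit or range.

## Working session

There is one attempt and no reset: what is moved stays moved. The work goes in short steps, Python scripts to look and compute and a tool call to move; the robot and the scene stay as the last step left them, time stands still between calls to the robot, and variables do not carry over. Pictures are saved under pics/ and viewed, and the job is handed in when it is done.

Besides the shell and the picture viewer there is one more tool, called after "Emit:" in YAML: its name, and indented under it one key for each argument. jog_arm: Moves the arm, as the interface text tells. Its arguments: {"type":"object","properties":{"offset":{"type":"array"},"delta_rot":{"type":"array"},"jaw":{"type":"array"},"squeeze":{"type":"number"}},"required":["offset","delta_rot","jaw"]}

```bash
mkdir -p pics
cat > h.py <<'E'
import numpy as np, cv2
from station import robot
def save(f,n): cv2.imwrite('pics/'+n+'.png',cv2.cvtColor(f['image'],cv2.COLOR_RGB2BGR))
def K(f):
    F=240/np.tan(np.radians(f['vfov'])/2); return F
def ray(f,u,v,z):
    F=K(f);T=np.array(f['cam_to_world']);d=T[:3,:3]@np.array([(u-f['cx'])/F,(v-f['cy'])/F,1]);o=T[:3,3]
    return o+d*(z-o[2])/d[2]
def proj(f,p):
    F=K(f);T=np.linalg.inv(np.array(f['cam_to_world']));c=T[:3,:3]@np.array(p)+T[:3,3]
    return c[0]/c[2]*F+f['cx'],c[1]/c[2]*F+f['cy']
E
python3 - <<'E'
from h import *
for c in ['top','side']:
    f=robot.grab_frame(c);save(f,c+'0');print(c,f['vfov'],f['cx'],f['cy'],np.round(f['cam_to_world'],3).tolist())
    T=np.array(f['cam_to_world'])
    for n in ['spring_1_c','plug_c','bearing_c','tray_springs','tray_plug','tray_bearing','carton_c','tape_c']:
        for b in robot.boxes_of(n,c): 
            p=T[:3,:3]@np.array(b['location'])+T[:3,3]; print(n,round(b['conf'],2),p.round(3),np.round(proj(f,p)))
s=robot.state();print(s)
E
```

```text
top 51.54303957091686 325.08506246738654 241.48370923816836 [[0.01, -0.982, 0.189, 0.301], [-1.0, -0.014, -0.02, 0.028], [0.023, -0.189, -0.982, 1.086], [0.0, 0.0, 0.0, 1.0]]
spring_1_c 0.56 [0.457 0.24  0.03 ] [215. 262.]
spring_1_c 0.55 [ 0.396 -0.312  0.025] [473. 294.]
plug_c 0.53 [0.431 0.102 0.018] [280. 275.]
plug_c 0.45 [ 0.454 -0.012  0.014] [333. 266.]
bearing_c 0.77 [ 0.452 -0.015  0.013] [334. 266.]
tray_springs 0.72 [ 0.538 -0.334  0.001] [476. 231.]
tray_springs 0.67 [0.431 0.104 0.018] [279. 275.]
tray_plug 0.62 [ 0.645 -0.136 -0.002] [387. 184.]
tray_plug 0.51 [ 0.471 -0.163  0.002] [401. 260.]
tray_bearing 0.78 [ 0.473 -0.165  0.001] [402. 259.]
carton_c 0.79 [ 0.397 -0.309  0.022] [471. 293.]
tape_c 0.86 [0.569 0.16  0.019] [255. 213.]
tape_c 0.43 [ 0.645 -0.136  0.001] [388. 184.]
side 52.009096469203946 316.6878832426576 236.06789549055685 [[-0.983, -0.055, 0.174, 0.329], [-0.18, 0.429, -0.885, 0.891], [-0.026, -0.902, -0.432, 0.466], [0.0, 0.0, 0.0, 1.0]]
spring_1_c 0.87 [0.456 0.251 0.021] [318. 312.]
plug_c 0.68 [0.577 0.175 0.015] [259. 285.]
plug_c 0.53 [0.43
[... 348 characters left out ...]
2  0.012] [342. 246.]
{'time_s': 0.9, 'q': array([-1.24200273e+00,  2.75847224e-01,  1.50488358e+00,  2.25442345e-05,
        1.36068475e+00, -1.21007533e-01]), 'qd': array([-1.40725495e-04, -5.25726785e-04,  5.25112943e-04,  1.63605235e-03,
        2.75226771e-05, -7.67060546e-04]), 'joint_torque': array([-2.46121468e-03, -4.04458594e+01, -2.37502617e+01,  6.99864468e-02,
        2.48048210e-02,  1.63917758e-05]), 'tcp_pos': array([ 0.25001469, -0.51784834,  0.2305297 ]), 'tcp_rot': array([3.06230785e+00, 7.00558821e-01, 6.32946556e-05]), 'contact_force': array([ 0.49428292,  0.30047215, -0.30351548]), 'moment': array([-0.02050969,  0.01093683, -0.02286703]), 'opening': 0.09411285005605045}
```

View pics/top0.png

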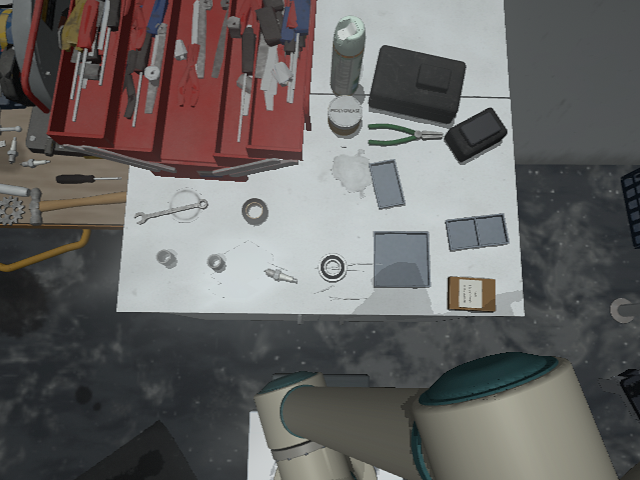

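View pics/side0.png

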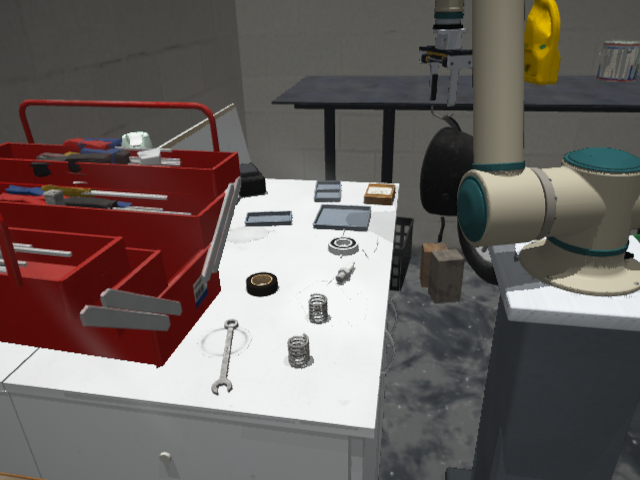

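The top view shows springs at about (167,259) and (217,262), the plug at (281,275), the bearing at (332,267), the trays at (401,259), (387,184) and (477,232), the carton at (471,294) and the tape at (255,211). The side view shows the same layout. Next I'll zoom in to get exact positions.

Run:
```python
import cv2
t=cv2.imread('pics/top0.png');s=cv2.imread('pics/side0.png')
def c(im,x,y,w,h,k,n): cv2.imwrite(f'pics/{n}.png',cv2.resize(im[y:y+h,x:x+w],None,fx=k,fy=k,interpolation=cv2.INTER_CUBIC))
c(t,150,190,200,100,4,'tA'); c(t,360,150,160,170,3.5 and 3,'tB')
c(s,230,190,180,180,3,'sA')
```

```text
(no output)
```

View pics/tA.png

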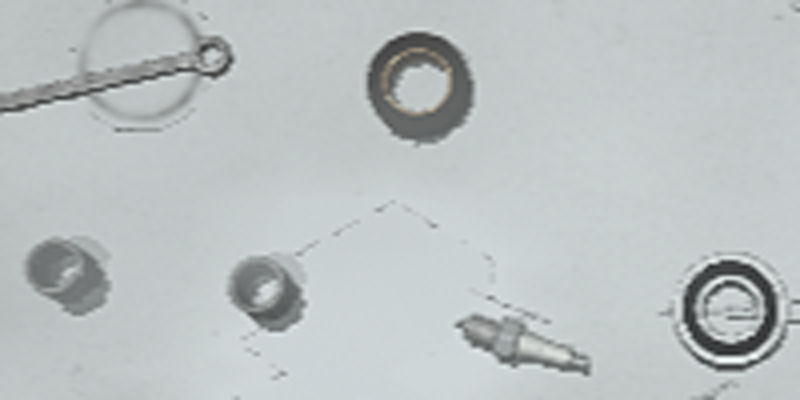

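View pics/tB.png

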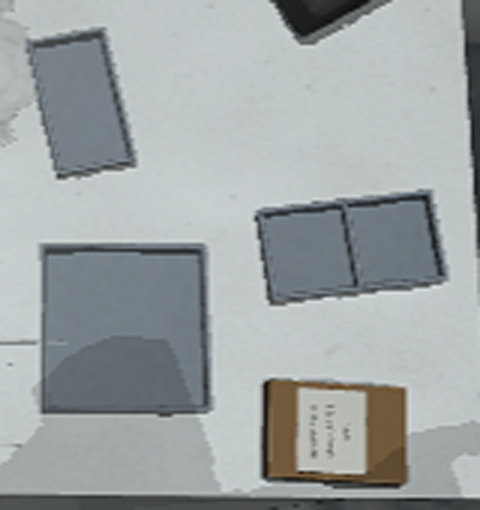

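View pics/sA.png

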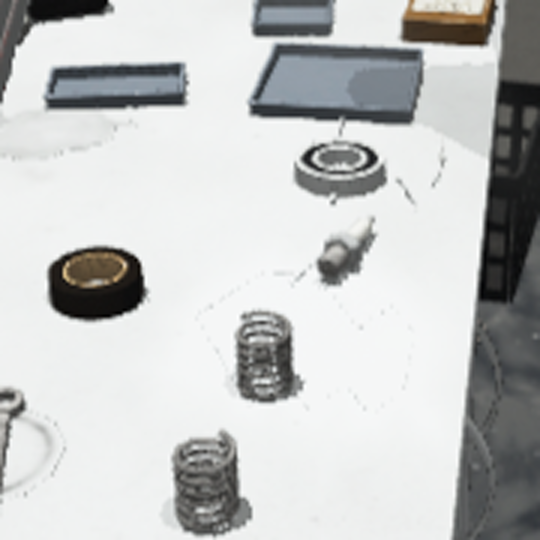

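Run:
```python
from h import *
t=robot.grab_frame('top');s=robot.grab_frame('side')
def T(X,Y,z,k=4,x0=150,y0=190,f=t): return ray(f,x0+(X+.5)/k-.5,y0+(Y+.5)/k-.5,z)
B=lambda X,Y,z:T(X,Y,z,3,360,150)
S=lambda X,Y,z:T(X,Y,z,3,230,190,s)
def show(n,c):
    c=np.array(c);e=np.roll(c,-1,0)-c
    print(n,'ctr',c.mean(0).round(4),'len',np.linalg.norm(e,axis=1).round(3),'ang',np.degrees(np.arctan2(e[:,1],e[:,0])).round(1))
show('plugtray',[B(x,y,.012) for x,y in [(28,41),(104,30),(135,165),(60,178)]])
show('springtray',[B(x,y,.012) for x,y in [(255,211),(431,191),(446,282),(272,304)]])
show('bearingtray',[B(x,y,.012) for x,y in [(40,244),(208,245),(212,411),(41,411)]])
show('carton',[B(x,y,.023) for x,y in [(263,380),(406,388),(407,487),(266,478)]])
show('plug',[T(458,323,.012),T(590,366,.012)])
print('hex',T(513,340,.012))
print('bear',T(731,312,.016),S(340,160,.016))
print('s1',T(57,265,.042),S(207,452,.042),'s2',T(263,283,.042),S(265,325,.042))
print('tape',T(420,86,.019),S(97,270,.019))
show('plug side',[S(330,262,.012),S(367,222,.012)])
show('bt side',[S(x,y,.012) for x,y in [(275,44),(423,50),(418,120),(250,113)]])
show('pt side',[S(x,y,.012) for x,y in [(48,68),(185,62),(187,95),(48,100)]])
for n,p in [('s',(.45,.2,.0))]:
    pass
```

```text
plugtray ctr [ 0.6418 -0.1328  0.012 ] len [0.059 0.108 0.057 0.109] ang [ -80.4 -168.5  101.    12.2]
springtray ctr [ 0.5341 -0.3317  0.012 ] len [0.134 0.07  0.131 0.071] ang [ -82.5 -174.1   98.     8.2]
bearingtray ctr [ 0.4717 -0.1625  0.012 ] len [0.125 0.123 0.124 0.123] ang [-8.950e+01  1.796e+02  9.070e+01 -1.000e-01]
carton ctr [ 0.3951 -0.3101  0.023 ] len [0.104 0.071 0.101 0.07 ] ang [-92.5 177.4  87.   -0.4]
plug ctr [0.4306 0.1011 0.012 ] len [0.075 0.075] ang [-107.4   72.6]
hex [0.43300286 0.10708351 0.012     ]
bear [ 0.44928127 -0.01086682  0.016     ] [ 0.45073909 -0.00621243  0.016     ]
s1 [0.46605608 0.34617933 0.042     ] [0.46425962 0.35383054 0.042     ] s2 [0.45789986 0.23748503 0.042     ] [0.45687287 0.24423423 0.042     ]
tape [0.57220949 0.16162995 0.019     ] [0.5735873  0.16417511 0.019     ]
plug side ctr [0.4312 0.0977 0.012 ] len [0.055 0.055] ang [-107.1   72.9]
bt side ctr [ 0.4694 -0.1526  0.012 ] len [0.121 0.135 0.124 0.137] ang [-179.4   93.2    1.5  -87.9]
pt side ctr [ 0.6428 -0.1295  0.012 ] len [0.11  0.066 0.106 0.064] ang [-166.6  104.4   12.1  -72.2]
```

```bash
cat >> h.py <<'E'
from scipy.spatial.transform import Rotation as Ro
def go(x,y,z,phi):
    s=robot.state();R=Ro.from_rotvec(s['tcp_rot']);p=s['tcp_pos']
    Rt=Ro.from_euler('z',phi,degrees=True)*Ro.from_euler('x',180,degrees=True)
    print('t',round(s['time_s'],2),'pos',p.round(4),'phi',round(np.degrees(np.arctan2(*R.as_matrix()[[1,0],0])),1),'open',round(s['opening'],4),'F',np.round(s['contact_force'],1))
    print('offset',R.inv().apply(np.array([x,y,z])-p).round(4),'rot',(R.inv()*Rt).as_rotvec(degrees=True).round(1))
E
python3 -c "
from h import *
go(.4655,.35,.15,0)"
```

```text
t 1.0 pos [ 0.25   -0.5178  0.2305] phi 25.8 open 0.0937 F [-1.2 -0.1 -0.2]
offset [ 0.5714 -0.6878  0.0804] rot [ 0.  -0.  25.8]
```

Emit:
jog_arm:
  offset:
    - [0.571,-0.688,0.08]
    - [0.571,-0.688,0.08]
    - [0.571,-0.688,0.08]
    - [0.571,-0.688,0.08]
    - [0.571,-0.688,0.08]
    - [0.571,-0.688,0.08]
    - [0.571,-0.688,0.08]
    - [0.571,-0.688,0.08]
    - [0.571,-0.688,0.08]
    - [0.571,-0.688,0.08]
  delta_rot:
    - [0,0,25.8]
    - [0,0,25.8]
    - [0,0,25.8]
    - [0,0,25.8]
    - [0,0,25.8]
    - [0,0,25.8]
    - [0,0,25.8]
    - [0,0,25.8]
    - [0,0,25.8]
    - [0,0,25.8]
  jaw: [0.7,0.7,0.7,0.7,0.7,0.7,0.7,0.7,0.7,0.7]
  squeeze: 15

```text
time_s: 2.0
tcp_pos: [0.37, -0.0326, 0.1862]
tcp_rot: [3.141, -0.002, 0.003]
contact_force: [1.1, -0.4, -0.5]
opening: 0.0656
```

```bash
python3 -c "
from h import *
go(.4655,.35,.15,0)"
```

```text
t 2.0 pos [ 0.37   -0.0326  0.1862] phi -0.1 open 0.0656 F [ 1.1 -0.4 -0.5]
offset [ 0.095  -0.3827  0.0361] rot [ 0.  -0.1 -0.1]
```

Emit:
jog_arm:
  offset:
    - [0.09,-0.372,0.036]
    - [0.09,-0.372,0.036]
    - [0.09,-0.372,0.036]
    - [0.09,-0.372,0.036]
    - [0.09,-0.372,0.036]
    - [0.09,-0.372,0.036]
    - [0.09,-0.372,0.036]
    - [0.09,-0.372,0.036]
    - [0.09,-0.372,0.036]
    - [0.09,-0.372,0.036]
  delta_rot:
    - [0,0,0]
    - [0,0,0]
    - [0,0,0]
    - [0,0,0]
    - [0,0,0]
    - [0,0,0]
    - [0,0,0]
    - [0,0,0]
    - [0,0,0]
    - [0,0,0]
  jaw: [0.7,0.7,0.7,0.7,0.7,0.7,0.7,0.7,0.7,0.7]

```text
time_s: 3.0
tcp_pos: [0.4595, 0.3376, 0.1493]
tcp_rot: [3.14, 0.002, -0.002]
contact_force: [0.2, -0.5, -1.2]
opening: 0.0658
```

```bash
python3 -c "
from h import *
f=robot.grab_frame('side');save(f,'s1');print([np.round(proj(f,p)) for p in [(.4655,.35,.042),(.4655,.35,0)]])
g=robot.grab_frame('top');save(g,'t1');s=robot.state();x,y,z=s['tcp_pos'];print(proj(f,(x,y,z-.025)),proj(g,(x,y,z-.025)))
go(.4655,.35,.075,0)
import cv2
cv2.imwrite('pics/s1c.png',cv2.resize(cv2.imread('pics/s1.png')[150:400,200:450],None,fx=2.4,fy=2.4,interpolation=2))"
```

```text
[array([298., 339.]), array([300., 362.])]
(np.float64(302.33875636046247), np.float64(282.6349965208824)) (np.float64(156.14277782706677), np.float64(252.4473882144002))
t 3.1 pos [0.4595 0.3363 0.1498] phi -0.1 open 0.0659 F [-0.6 -0.2 -0.5]
offset [ 0.0061 -0.0138  0.0748] rot [ 0.1  0.  -0.1]
```

View pics/s1c.png

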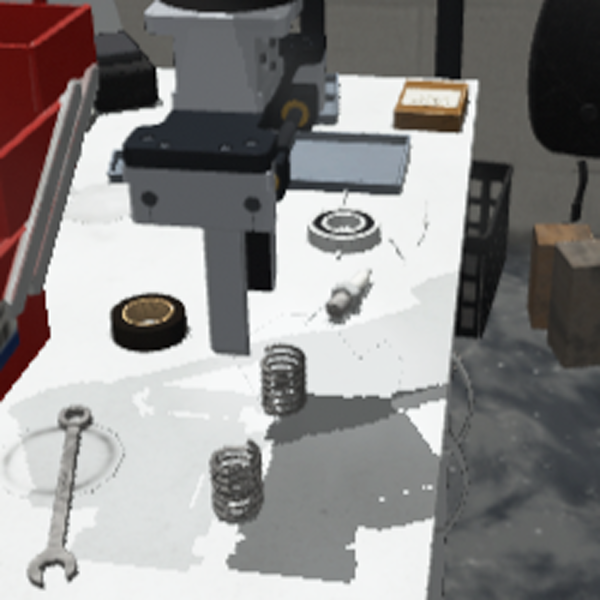

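View pics/t1.png

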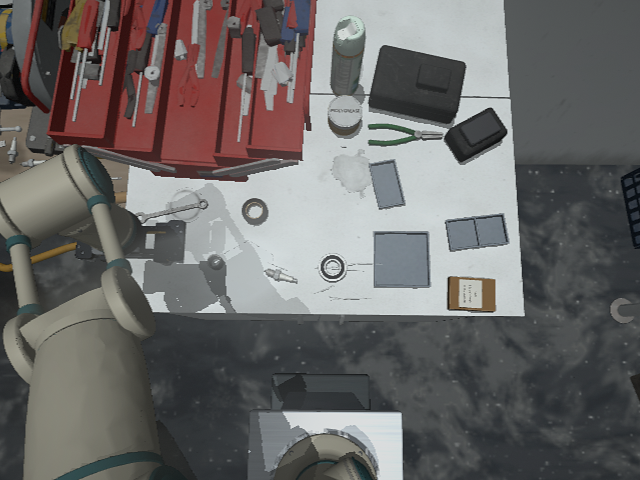

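```bash
python3 -c "
from h import *
f=robot.grab_frame('side')
for y in (.033,.0395,.0455):print(proj(f,(.4595,.3363+y,.1248)))
go(.4655,.351,.075,0)
"
```

```text
(np.float64(297.03027542980567), np.float64(295.82745099551823))
(np.float64(295.9270391835287), np.float64(298.56946336133865))
(np.float64(294.8905013059954), np.float64(301.1457018482712))
t 3.15 pos [0.4596 0.3361 0.15  ] phi -0.1 open 0.0658 F [-0.4 -0.7  0.5]
offset [ 0.0059 -0.0149  0.075 ] rot [ 0.   0.  -0.1]
```

Emit:
jog_arm:
  offset:
    - [0.006,-0.015,0.03]
    - [0.006,-0.015,0.06]
    - [0.006,-0.015,0.085]
    - [0.006,-0.015,0.1]
    - [0.006,-0.015,0.11]
    - [0.006,-0.015,0.11]
    - [0.006,-0.015,0.11]
    - [0.006,-0.015,0.11]
    - [0.006,-0.015,0.11]
    - [0.006,-0.015,0.11]
  delta_rot:
    - [0,0,0]
    - [0,0,0]
    - [0,0,0]
    - [0,0,0]
    - [0,0,0]
    - [0,0,0]
    - [0,0,0]
    - [0,0,0]
    - [0,0,0]
    - [0,0,0]
  jaw: [0.7,0.7,0.7,0.7,0.7,0.7,0.2,0.2,0.2,0.2]
  squeeze: 15

```text
time_s: 4.15
tcp_pos: [0.4664, 0.3527, 0.0406]
tcp_rot: [-3.141, 0.001, -0.002]
contact_force: [0.2, -0.1, 0.7]
opening: 0.0369
```

Emit:
jog_arm:
  offset:
    - [0,0,0]
    - [0,0,0]
    - [0,0,0]
    - [0,0,0]
    - [0,0,-0.02]
    - [0,0,-0.05]
    - [0,0,-0.08]
    - [0,0,-0.08]
    - [0,0,-0.08]
    - [0,0,-0.08]
  delta_rot:
    - [0,0,0]
    - [0,0,0]
    - [0,0,0]
    - [0,0,0]
    - [0,0,0]
    - [0,0,0]
    - [0,0,0]
    - [0,0,0]
    - [0,0,0]
    - [0,0,0]
  jaw: [0.2,0.2,0.2,0.2,0.2,0.2,0.2,0.2,0.2,0.2]

```text
time_s: 5.15
tcp_pos: [0.465, 0.3519, 0.1183]
tcp_rot: [3.14, -0.001, -0.004]
contact_force: [-0.6, -0.3, -0.9]
opening: 0.03
```

```bash
python3 -c "
from h import *
f=robot.grab_frame('side');save(f,'s2')
go(.538,-.362,.12,7.4)
import cv2
cv2.imwrite('pics/s2c.png',cv2.resize(cv2.imread('pics/s2.png')[150:400,200:450],None,fx=2.4,fy=2.4,interpolation=2))"
```

```text
t 5.2 pos [0.4649 0.3519 0.1181] phi -0.0 open 0.0298 F [ 0.7  0.2 -0.8]
offset [ 0.0734  0.7138 -0.0008] rot [ 0.1  0.2 -7.4]
```

View pics/s2c.png

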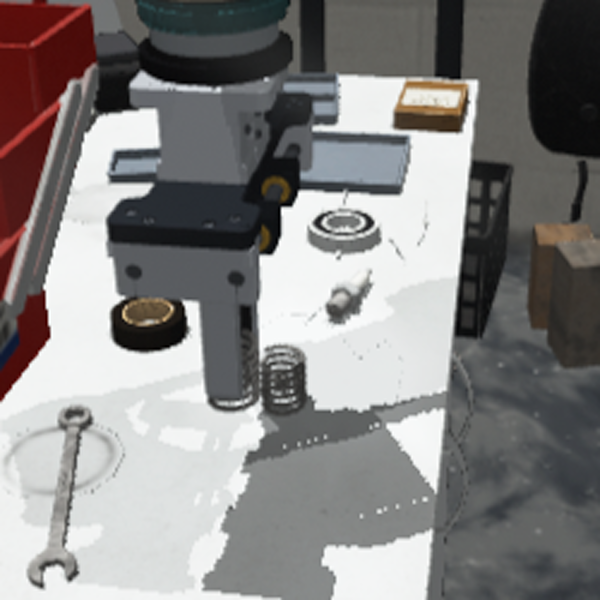

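Emit:
jog_arm:
  offset:
    - [0.073,0.714,0]
    - [0.073,0.714,0]
    - [0.073,0.714,0]
    - [0.073,0.714,0]
    - [0.073,0.714,0]
    - [0.073,0.714,0]
    - [0.073,0.714,0]
    - [0.073,0.714,0]
    - [0.073,0.714,0]
    - [0.073,0.714,0]
  delta_rot:
    - [0,0,-7.4]
    - [0,0,-7.4]
    - [0,0,-7.4]
    - [0,0,-7.4]
    - [0,0,-7.4]
    - [0,0,-7.4]
    - [0,0,-7.4]
    - [0,0,-7.4]
    - [0,0,-7.4]
    - [0,0,-7.4]
  jaw: [0.2,0.2,0.2,0.2,0.2,0.2,0.2,0.2,0.2,0.2]

```text
time_s: 6.2
tcp_pos: [0.5157, -0.1467, 0.1186]
tcp_rot: [-3.134, -0.201, 0.003]
contact_force: [0.9, 0.5, -0.4]
opening: 0.0303
```

```bash
python3 -c "
from h import *
go(.538,-.362,.12,7.4)"
```

```text
t 6.2 pos [ 0.5157 -0.1467  0.1186] phi 7.3 open 0.0303 F [ 0.9  0.5 -0.4]
offset [-0.0054  0.2164 -0.0017] rot [-0.1  0.1 -0.1]
```

Emit:
jog_arm:
  offset:
    - [-0.005,0.216,0]
    - [-0.005,0.216,0]
    - [-0.005,0.216,0]
    - [-0.005,0.216,0]
    - [-0.005,0.216,0]
    - [-0.005,0.216,0]
    - [-0.005,0.216,0]
    - [-0.005,0.216,0]
  delta_rot:
    - [0,0,0]
    - [0,0,0]
    - [0,0,0]
    - [0,0,0]
    - [0,0,0]
    - [0,0,0]
    - [0,0,0]
    - [0,0,0]
  jaw: [0.2,0.2,0.2,0.2,0.2,0.2,0.2,0.2]

```text
time_s: 7.0
tcp_pos: [0.5389, -0.3573, 0.1194]
tcp_rot: [-3.133, -0.204, 0.002]
contact_force: [-0.4, -0.0, 0.0]
opening: 0.0302
```

```bash
python3 -c "
from h import *
f=robot.grab_frame('side');save(f,'s3')
g=robot.grab_frame('top');save(g,'t3')
go(.538,-.362,.043,7.4)
import cv2
a=cv2.resize(cv2.imread('pics/s3.png')[120:270,250:410],None,fx=2.5,fy=2.5,interpolation=2)
b=cv2.resize(cv2.imread('pics/t3.png')[170:320,360:520],None,fx=2.5,fy=2.5,interpolation=2)
cv2.imwrite('pics/c3.png',cv2.hconcat([a,b]))"
```

```text
t 7.1 pos [ 0.5393 -0.3577  0.12  ] phi 7.5 open 0.03 F [-0.7  0.3 -0.1]
offset [-0.0019  0.0042  0.077 ] rot [-0.   0.   0.1]
```

View pics/c3.png

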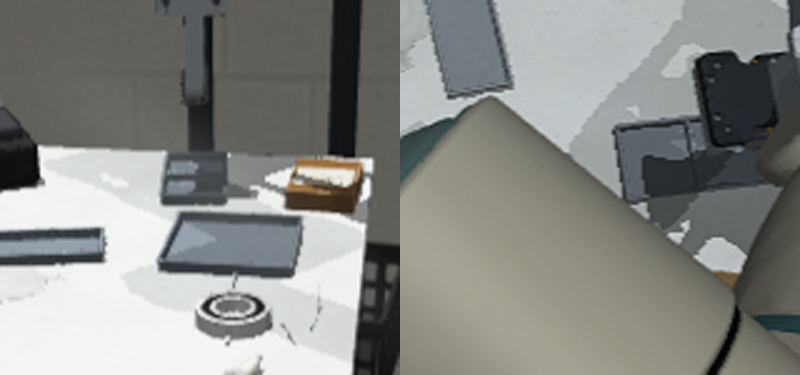

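Emit:
jog_arm:
  offset:
    - [-0.002,0.004,0.03]
    - [-0.002,0.004,0.055]
    - [-0.002,0.004,0.066]
    - [-0.002,0.004,0.072]
    - [-0.002,0.004,0.076]
    - [-0.002,0.004,0.076]
    - [-0.002,0.004,0.076]
    - [-0.002,0.004,0.076]
  delta_rot:
    - [0,0,0]
    - [0,0,0]
    - [0,0,0]
    - [0,0,0]
    - [0,0,0]
    - [0,0,0]
    - [0,0,0]
    - [0,0,0]
  jaw: [0.2,0.2,0.2,0.2,0.2,0.2,0.2,0.2]

```text
time_s: 7.9
tcp_pos: [0.5384, -0.3644, 0.0449]
tcp_rot: [3.134, 0.202, 0.002]
contact_force: [0.6, 0.8, -0.4]
opening: 0.0301
```

```bash
python3 -c "
from h import *
f=robot.grab_frame('side');save(f,'s4')
go(.538,-.362,.043,7.4)
import cv2
cv2.imwrite('pics/c4.png',cv2.resize(cv2.imread('pics/s4.png')[150:230,280:380],None,fx=6,fy=6,interpolation=2))"
```

```text
t 7.95 pos [ 0.5383 -0.3644  0.0447] phi 7.4 open 0.0303 F [-0.1 -0.2 -0.8]
offset [ 0.     -0.0024  0.0017] rot [ 0.1 -0.1 -0. ]
```

View pics/c4.png

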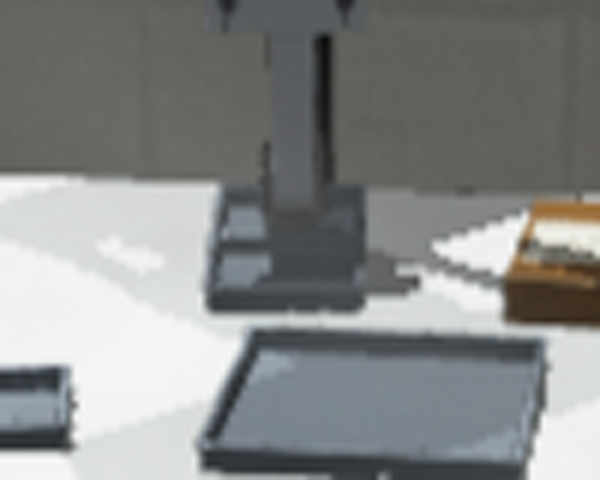

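Emit:
jog_arm:
  offset:
    - [0,-0.001,0.001]
    - [0,-0.001,0.002]
    - [0,-0.001,0.002]
    - [0,-0.001,0.002]
    - [0,-0.001,0.002]
    - [0,-0.001,0.002]
    - [0,-0.001,-0.02]
    - [0,-0.001,-0.06]
    - [0,-0.001,-0.09]
    - [0,-0.001,-0.09]
  delta_rot:
    - [0,0,0]
    - [0,0,0]
    - [0,0,0]
    - [0,0,0]
    - [0,0,0]
    - [0,0,0]
    - [0,0,0]
    - [0,0,0]
    - [0,0,0]
    - [0,0,0]
  jaw: [0.2,0.2,0.6,0.6,0.6,0.6,0.6,0.6,0.6,0.6]

```text
time_s: 8.95
tcp_pos: [0.5403, -0.3651, 0.139]
tcp_rot: [3.128, 0.201, 0.011]
contact_force: [0.2, -0.6, 0.5]
opening: 0.0561
```

```bash
python3 -c "
from h import *
f=robot.grab_frame('side');save(f,'s5')
go(.4575,.242,.13,0)
import cv2
cv2.imwrite('pics/c5.png',cv2.resize(cv2.imread('pics/s5.png')[150:230,280:380],None,fx=6,fy=6,interpolation=2))"
```

```text
t 9.0 pos [ 0.539  -0.364   0.1364] phi 7.4 open 0.0563 F [-0.9  0.2 -0.8]
offset [-0.003  -0.6115  0.004 ] rot [ 0.2 -0.2  7.4]
```

View pics/c5.png

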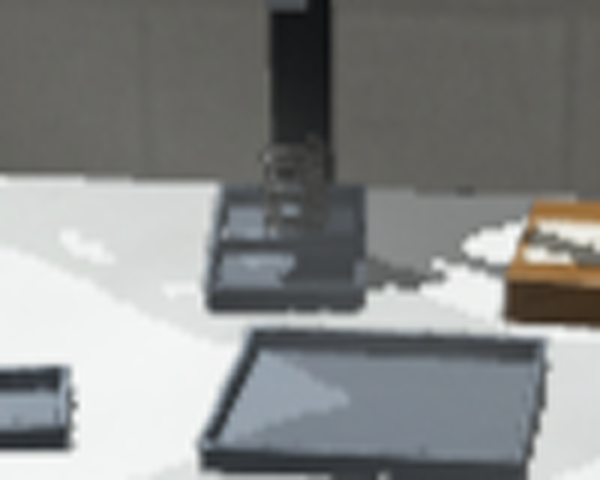

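Spring 1 is standing in the far bay, at crop (295,195). Next is spring 2.

Emit:
jog_arm:
  offset:
    - [-0.003,-0.611,0]
    - [-0.003,-0.611,0]
    - [-0.003,-0.611,0]
    - [-0.003,-0.611,0]
    - [-0.003,-0.611,0]
    - [-0.003,-0.611,0]
    - [-0.003,-0.611,0]
    - [-0.003,-0.611,0]
    - [-0.003,-0.611,0]
    - [-0.003,-0.611,0]
  delta_rot:
    - [0,0,7.4]
    - [0,0,7.4]
    - [0,0,7.4]
    - [0,0,7.4]
    - [0,0,7.4]
    - [0,0,7.4]
    - [0,0,7.4]
    - [0,0,7.4]
    - [0,0,7.4]
    - [0,0,7.4]
  jaw: [0.7,0.7,0.7,0.7,0.7,0.7,0.7,0.7,0.7,0.7]

```text
time_s: 10.0
tcp_pos: [0.4694, 0.1342, 0.1325]
tcp_rot: [3.141, -0.001, -0.004]
contact_force: [1.2, -0.5, -0.4]
opening: 0.0656
```

```bash
python3 -c "
from h import *
go(.457,.242,.041,0)"
```

```text
t 10.0 pos [0.4694 0.1342 0.1325] phi -0.0 open 0.0656 F [ 1.2 -0.5 -0.4]
offset [-0.0123 -0.1078  0.0915] rot [ 0.   0.1 -0. ]
```

Emit:
jog_arm:
  offset:
    - [-0.012,-0.108,0]
    - [-0.012,-0.108,0]
    - [-0.012,-0.108,0]
    - [-0.012,-0.108,0]
    - [-0.012,-0.108,0.03]
    - [-0.012,-0.108,0.06]
    - [-0.012,-0.108,0.08]
    - [-0.012,-0.108,0.091]
    - [-0.012,-0.108,0.091]
    - [-0.012,-0.108,0.091]
  delta_rot:
    - [0,0,0]
    - [0,0,0]
    - [0,0,0]
    - [0,0,0]
    - [0,0,0]
    - [0,0,0]
    - [0,0,0]
    - [0,0,0]
    - [0,0,0]
    - [0,0,0]
  jaw: [0.7,0.7,0.7,0.7,0.7,0.7,0.7,0.7,0.7,0.7]

```text
time_s: 11.0
tcp_pos: [0.4599, 0.2398, 0.0432]
tcp_rot: [3.141, -0.003, 0.001]
contact_force: [0.5, -0.4, -0.0]
opening: 0.0658
```

```bash
python3 -c "
from h import *
f=robot.grab_frame('side');save(f,'s6')
go(.457,.242,.0405,0)
import cv2
cv2.imwrite('pics/c6.png',cv2.resize(cv2.imread('pics/s6.png')[220:360,240:400],None,fx=4,fy=4,interpolation=2))"
```

```text
t 11.05 pos [0.4602 0.2401 0.0437] phi -0.1 open 0.0656 F [ 1.1 -0.3  0.1]
offset [-0.0032 -0.0019  0.0032] rot [-0.  -0.1 -0.1]
```

View pics/c6.png

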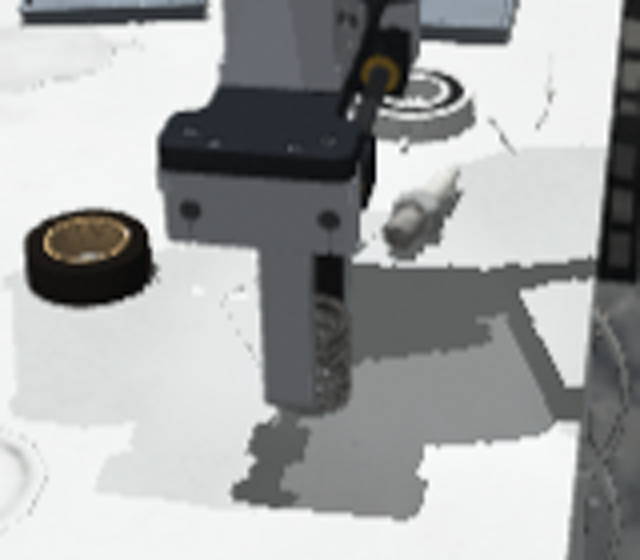

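Emit:
jog_arm:
  offset:
    - [-0.003,-0.002,0.003]
    - [-0.003,-0.002,0.003]
    - [-0.003,-0.002,0.003]
    - [-0.003,-0.002,0.003]
    - [-0.003,-0.002,0.003]
    - [-0.003,-0.002,0.003]
    - [-0.003,-0.002,0.003]
    - [-0.003,-0.002,0.003]
    - [-0.003,-0.002,0.003]
    - [-0.003,-0.002,0.003]
  delta_rot:
    - [0,0,0]
    - [0,0,0]
    - [0,0,0]
    - [0,0,0]
    - [0,0,0]
    - [0,0,0]
    - [0,0,0]
    - [0,0,0]
    - [0,0,0]
    - [0,0,0]
  jaw: [0.7,0.7,0.2,0.2,0.2,0.2,0.2,0.2,0.2,0.2]

```text
time_s: 12.05
tcp_pos: [0.4563, 0.2425, 0.0399]
tcp_rot: [3.142, -0.001, 0.0]
contact_force: [0.2, 0.0, 0.4]
opening: 0.0306
```

```bash
python3 -c "
from h import *
go(.530,-.299,.13,7.4)"
```

```text
t 12.05 pos [0.4563 0.2425 0.0399] phi -0.0 open 0.0306 F [0.2 0.  0.4]
offset [ 0.074   0.5415 -0.0901] rot [ 0.  -0.  -7.4]
```

Emit:
jog_arm:
  offset:
    - [0,0,-0.03]
    - [0,0,-0.06]
    - [0,0,-0.09]
    - [0.074,0.541,-0.09]
    - [0.074,0.541,-0.09]
    - [0.074,0.541,-0.09]
    - [0.074,0.541,-0.09]
    - [0.074,0.541,-0.09]
    - [0.074,0.541,-0.09]
    - [0.074,0.541,-0.09]
  delta_rot:
    - [0,0,0]
    - [0,0,0]
    - [0,0,0]
    - [0,0,-7.4]
    - [0,0,-7.4]
    - [0,0,-7.4]
    - [0,0,-7.4]
    - [0,0,-7.4]
    - [0,0,-7.4]
    - [0,0,-7.4]
  jaw: [0.2,0.2,0.2,0.2,0.2,0.2,0.2,0.2,0.2,0.2]

```text
time_s: 13.05
tcp_pos: [0.5032, -0.1048, 0.1299]
tcp_rot: [-3.135, -0.202, -0.0]
contact_force: [0.8, 0.7, -1.1]
opening: 0.03
```

```bash
python3 -c "
from h import *
go(.530,-.299,.0435,7.4)"
```

```text
t 13.05 pos [ 0.5032 -0.1048  0.1299] phi 7.4 open 0.03 F [ 0.8  0.7 -1.1]
offset [0.0017 0.1961 0.0864] rot [-0. -0. -0.]
```

Emit:
jog_arm:
  offset:
    - [0.002,0.196,0]
    - [0.002,0.196,0]
    - [0.002,0.196,0]
    - [0.002,0.196,0]
    - [0.002,0.196,0]
    - [0.002,0.196,0]
    - [0.002,0.196,0.03]
    - [0.002,0.196,0.06]
    - [0.002,0.196,0.07]
    - [0.002,0.196,0.07]
  delta_rot:
    - [0,0,0]
    - [0,0,0]
    - [0,0,0]
    - [0,0,0]
    - [0,0,0]
    - [0,0,0]
    - [0,0,0]
    - [0,0,0]
    - [0,0,0]
    - [0,0,0]
  jaw: [0.2,0.2,0.2,0.2,0.2,0.2,0.2,0.2,0.2,0.2]

```text
time_s: 14.05
tcp_pos: [0.5293, -0.2946, 0.0585]
tcp_rot: [-3.132, -0.204, 0.005]
contact_force: [0.1, -0.5, -0.4]
opening: 0.0305
```

```bash
python3 -c "
from h import *
f=robot.grab_frame('side');save(f,'s7')
go(.530,-.299,.0425,7.4)
import cv2
cv2.imwrite('pics/c7.png',cv2.resize(cv2.imread('pics/s7.png')[150:230,280:380],None,fx=6,fy=6,interpolation=2))"
```

```text
t 14.1 pos [ 0.5304 -0.2956  0.0599] phi 7.4 open 0.0302 F [-0.3  0.6 -0.3]
offset [-0.0008  0.0033  0.0174] rot [-0.1  0.   0. ]
```

View pics/c7.png

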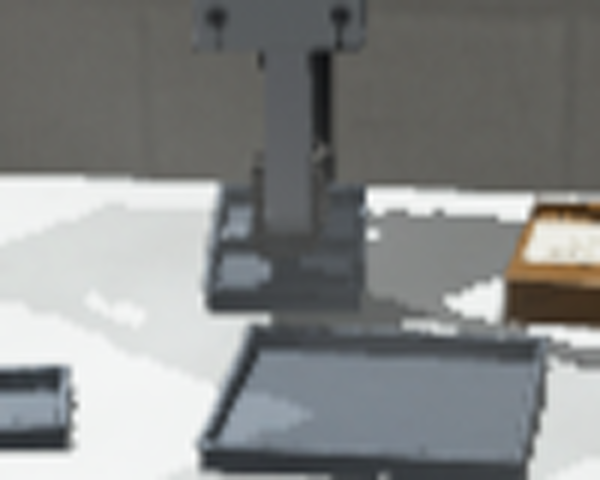

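Emit:
jog_arm:
  offset:
    - [0,0.003,0.008]
    - [0,0.003,0.013]
    - [0,0.003,0.017]
    - [0,0.003,0.017]
    - [0,0.003,0.017]
    - [0,0.003,0.017]
    - [0,0.003,0.017]
    - [0,0.003,0.017]
    - [0,0.003,0.017]
    - [0,0.003,0.017]
  delta_rot:
    - [0,0,0]
    - [0,0,0]
    - [0,0,0]
    - [0,0,0]
    - [0,0,0]
    - [0,0,0]
    - [0,0,0]
    - [0,0,0]
    - [0,0,0]
    - [0,0,0]
  jaw: [0.2,0.2,0.2,0.2,0.2,0.5,0.5,0.5,0.5,0.5]

```text
time_s: 15.1
tcp_pos: [0.5309, -0.2999, 0.043]
tcp_rot: [3.135, 0.202, 0.0]
contact_force: [0.4, -0.2, 0.1]
opening: 0.047
```

Emit:
jog_arm:
  offset:
    - [0,0,-0.02]
    - [0,0,-0.05]
    - [0,0,-0.09]
    - [0,0,-0.09]
  delta_rot:
    - [0,0,0]
    - [0,0,0]
    - [0,0,0]
    - [0,0,0]
  jaw: [0.5,0.5,0.5,0.5]

```text
time_s: 15.5
tcp_pos: [0.534, -0.302, 0.1385]
tcp_rot: [3.128, 0.202, 0.014]
contact_force: [0.7, -0.8, -0.2]
opening: 0.047
```

```bash
python3 -c "
from h import *
f=robot.grab_frame('side');save(f,'s8')
go(.431,.101,.13,72.6)
import cv2
cv2.imwrite('pics/c8.png',cv2.resize(cv2.imread('pics/s8.png')[150:230,280:380],None,fx=6,fy=6,interpolation=2))"
```

```text
t 15.55 pos [ 0.5326 -0.301   0.136 ] phi 7.4 open 0.0471 F [-0.5  0.7 -0.6]
offset [-0.0491 -0.4118  0.0039] rot [  0.4  -0.1 -65.2]
```

View pics/c8.png

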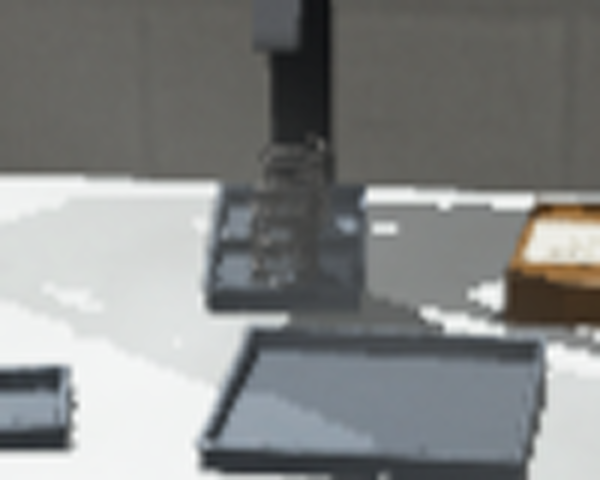

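Both springs are upright, one in each bay. Next is the plug.

Emit:
jog_arm:
  offset:
    - [-0.049,-0.412,0]
    - [-0.049,-0.412,0]
    - [-0.049,-0.412,0]
    - [-0.049,-0.412,0]
    - [-0.049,-0.412,0]
    - [-0.049,-0.412,0]
    - [-0.049,-0.412,0]
    - [-0.049,-0.412,0]
    - [-0.049,-0.412,0]
    - [-0.049,-0.412,0]
  delta_rot:
    - [0,0,-65.2]
    - [0,0,-65.2]
    - [0,0,-65.2]
    - [0,0,-65.2]
    - [0,0,-65.2]
    - [0,0,-65.2]
    - [0,0,-65.2]
    - [0,0,-65.2]
    - [0,0,-65.2]
    - [0,0,-65.2]
  jaw: [0.5,0.5,0.5,0.5,0.5,0.5,0.5,0.5,0.5,0.5]

```text
time_s: 16.55
tcp_pos: [0.4275, 0.1043, 0.1319]
tcp_rot: [-2.527, -1.864, 0.003]
contact_force: [-0.7, -0.5, -0.2]
opening: 0.0472
```

```bash
python3 -c "
from h import *
f=robot.grab_frame('side');save(f,'s9')
for z in (.105,.02):print(proj(f,(.4525,.065,z)))
go(.431,.100,.05,72.6)
import cv2
cv2.imwrite('pics/c9.png',cv2.resize(cv2.imread('pics/s9.png')[150:310,250:410],None,fx=3.7,fy=3.7,interpolation=2))"
```

```text
(np.float64(336.77959772062235), np.float64(216.78707500767075))
(np.float64(337.1473194083622), np.float64(257.44982052482794))
t 16.6 pos [0.4284 0.103  0.1321] phi 72.7 open 0.0472 F [-0.2 -0.9  0.9]
offset [-0.002   0.0035  0.0821] rot [-0.1  0.1  0.1]
```

View pics/c9.png

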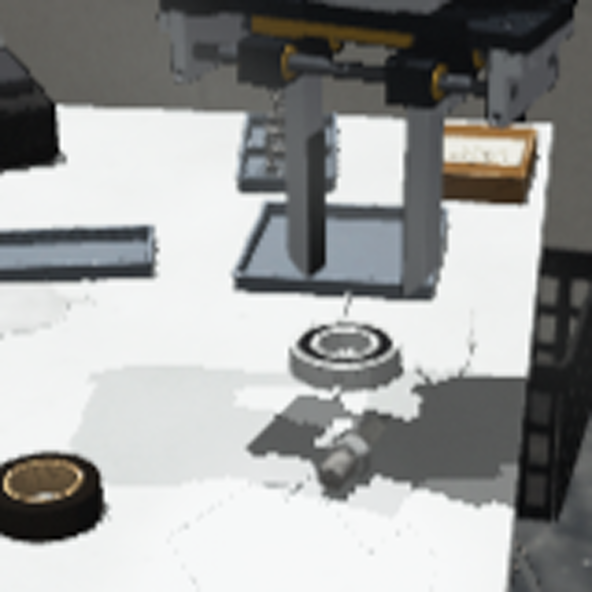

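Emit:
jog_arm:
  offset:
    - [-0.002,0.003,0.03]
    - [-0.002,0.003,0.06]
    - [-0.002,0.003,0.08]
    - [-0.002,0.003,0.092]
    - [-0.002,0.003,0.097]
    - [-0.002,0.003,0.097]
    - [-0.002,0.003,0.097]
    - [-0.002,0.003,0.097]
  delta_rot:
    - [0,0,0]
    - [0,0,0]
    - [0,0,0]
    - [0,0,0]
    - [0,0,0]
    - [0,0,0]
    - [0,0,0]
    - [0,0,0]
  jaw: [0.5,0.5,0.5,0.5,0.5,0.5,0.5,0.5]

```text
time_s: 17.4
tcp_pos: [0.4324, 0.0993, 0.0365]
tcp_rot: [2.532, 1.858, 0.002]
contact_force: [0.5, 0.1, -0.0]
opening: 0.0472
```

```bash
python3 -c "
from h import *
f=robot.grab_frame('side');save(f,'s10')
go(.431,.100,.035,72.6)
import cv2
cv2.imwrite('pics/c10.png',cv2.resize(cv2.imread('pics/s10.png')[200:300,290:400],None,fx=5,fy=5,interpolation=2))"
```

```text
t 17.45 pos [0.4323 0.0995 0.0366] phi 72.6 open 0.0467 F [-0.3  0.1  0.6]
offset [ 0.0001 -0.0014  0.0015] rot [ 0.1 -0.  -0. ]
```

View pics/c10.png

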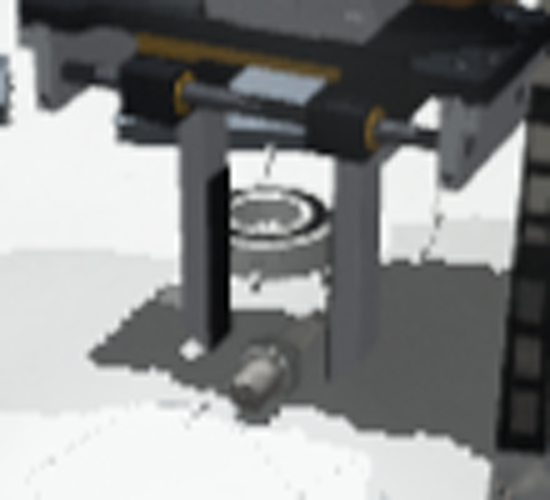

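Emit:
jog_arm:
  offset:
    - [0,-0.001,0.002]
    - [0,-0.001,0.002]
    - [0,-0.001,0.002]
    - [0,-0.001,0.002]
    - [0,-0.001,0.002]
    - [0,-0.001,0.002]
    - [0,-0.001,0.002]
    - [0,-0.001,0.002]
    - [0,-0.001,0.002]
    - [0,-0.001,0.002]
  delta_rot:
    - [0,0,0]
    - [0,0,0]
    - [0,0,0]
    - [0,0,0]
    - [0,0,0]
    - [0,0,0]
    - [0,0,0]
    - [0,0,0]
    - [0,0,0]
    - [0,0,0]
  jaw: [0.5,0.05,0.05,0.05,0.05,0.05,0.05,0.05,0.05,0.05]
  squeeze: 20

```text
time_s: 18.45
tcp_pos: [0.4308, 0.1, 0.0339]
tcp_rot: [2.532, 1.859, 0.0]
contact_force: [-0.3, -0.0, 1.2]
opening: 0.0178
```

Emit:
jog_arm:
  offset:
    - [0,0,0]
    - [0,0,-0.03]
    - [0,0,-0.06]
    - [0,0,-0.1]
    - [0,0,-0.1]
    - [0,0,-0.1]
  delta_rot:
    - [0,0,0]
    - [0,0,0]
    - [0,0,0]
    - [0,0,0]
    - [0,0,0]
    - [0,0,0]
  jaw: [0.05,0.05,0.05,0.05,0.05,0.05]

```text
time_s: 19.05
tcp_pos: [0.4309, 0.0999, 0.1344]
tcp_rot: [2.531, 1.859, 0.002]
contact_force: [0.3, 0.1, -0.6]
opening: 0.018
```

```bash
python3 -c "
from h import *
f=robot.grab_frame('side');save(f,'s11')
go(.642,-.131,.135,11.2)
import cv2
cv2.imwrite('pics/c11.png',cv2.resize(cv2.imread('pics/s11.png')[160:300,270:410],None,fx=4,fy=4,interpolation=2))"
```

```text
t 19.1 pos [0.4299 0.0998 0.1333] phi 72.6 open 0.0176 F [ 0.4 -0.  -0.6]
offset [-0.1567  0.2715 -0.0019] rot [-0.   0.1 61.4]
```

View pics/c11.png

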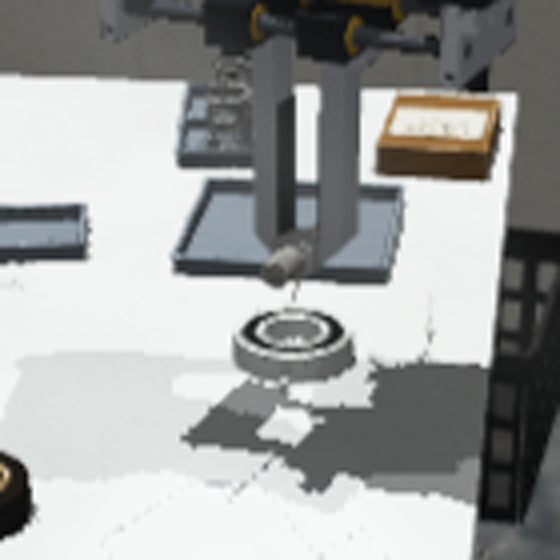

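Emit:
jog_arm:
  offset:
    - [-0.21,0.09,0]
    - [-0.21,0.09,0]
    - [-0.21,0.09,0]
    - [-0.21,0.09,0]
    - [-0.157,0.271,0]
    - [-0.157,0.271,0]
    - [-0.157,0.271,0]
    - [-0.157,0.271,0]
    - [-0.157,0.271,0]
    - [-0.157,0.271,0]
  delta_rot:
    - [0,0,61.4]
    - [0,0,61.4]
    - [0,0,61.4]
    - [0,0,61.4]
    - [0,0,61.4]
    - [0,0,61.4]
    - [0,0,61.4]
    - [0,0,61.4]
    - [0,0,61.4]
    - [0,0,61.4]
  jaw: [0.05,0.05,0.05,0.05,0.05,0.05,0.05,0.05,0.05,0.05]

```text
time_s: 20.1
tcp_pos: [0.6411, -0.1307, 0.1306]
tcp_rot: [-3.124, -0.306, 0.009]
contact_force: [-1.5, -0.6, -0.8]
opening: 0.0177
```

```bash
python3 -c "
from h import *
f=robot.grab_frame('side');save(f,'s12')
go(.642,-.131,.055,11.2)
import cv2
cv2.imwrite('pics/c12.png',cv2.resize(cv2.imread('pics/s12.png')[140:260,200:340],None,fx=4,fy=4,interpolation=2))"
```

```text
t 20.15 pos [ 0.6402 -0.1304  0.1313] phi 11.2 open 0.018 F [-0.8 -0.  -0.5]
offset [0.002  0.0011 0.0763] rot [-0.2  0.3 -0. ]
```

View pics/c12.png

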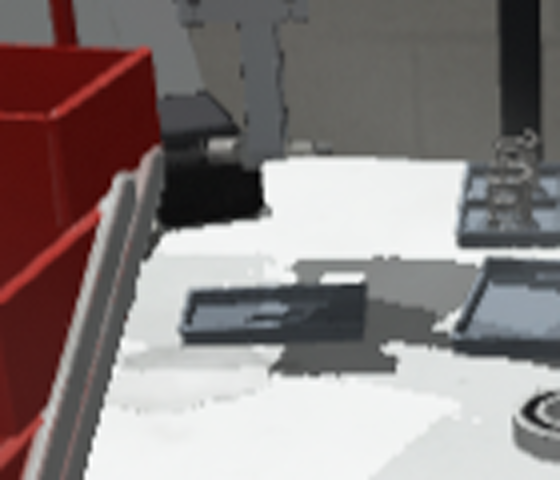

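Emit:
jog_arm:
  offset:
    - [0.002,0.001,0.03]
    - [0.002,0.001,0.06]
    - [0.002,0.001,0.078]
    - [0.002,0.001,0.086]
    - [0.002,0.001,0.088]
    - [0.002,0.001,0.088]
    - [0.002,0.001,0.088]
  delta_rot:
    - [0,0,0]
    - [0,0,0]
    - [0,0,0]
    - [0,0,0]
    - [0,0,0]
    - [0,0,0]
    - [0,0,0]
  jaw: [0.05,0.05,0.05,0.05,0.05,0.05,0.05]

```text
time_s: 20.85
tcp_pos: [0.6449, -0.1318, 0.0473]
tcp_rot: [3.126, 0.306, 0.003]
contact_force: [-0.2, 0.1, -0.6]
opening: 0.0178
```

```bash
python3 -c "
from h import *
f=robot.grab_frame('side');save(f,'s13')
g=robot.grab_frame('top');save(g,'t13')
go(.642,-.131,.037,11.2)
import cv2
a=cv2.resize(cv2.imread('pics/s13.png')[150:250,210:330],None,fx=3.3,fy=3.3,interpolation=2)
b=cv2.resize(cv2.imread('pics/t13.png')[130:230,330:450],None,fx=3.3,fy=3.3,interpolation=2)
cv2.imwrite('pics/c13.png',cv2.hconcat([a,b]))"
```

```text
t 20.95 pos [ 0.645  -0.1318  0.0472] phi 11.2 open 0.0178 F [-0.1  0.2 -0.7]
offset [-0.0028 -0.0014  0.0102] rot [ 0.1 -0.1 -0. ]
```

View pics/c13.png

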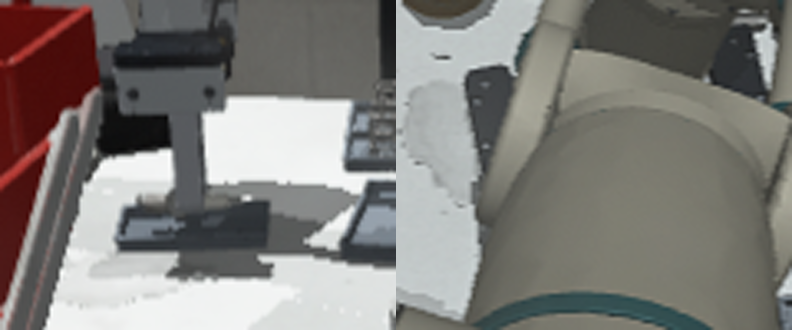

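Emit:
jog_arm:
  offset:
    - [-0.003,-0.001,0.005]
    - [-0.003,-0.001,0.008]
    - [-0.003,-0.001,0.01]
    - [-0.003,-0.001,0.01]
    - [-0.003,-0.001,0.01]
    - [-0.003,-0.001,0.01]
  delta_rot:
    - [0,0,0]
    - [0,0,0]
    - [0,0,0]
    - [0,0,0]
    - [0,0,0]
    - [0,0,0]
  jaw: [0.05,0.05,0.05,0.05,0.05,0.05]

```text
time_s: 21.55
tcp_pos: [0.641, -0.1311, 0.036]
tcp_rot: [-3.127, -0.306, 0.001]
contact_force: [-1.1, 0.3, 2.7]
opening: 0.018
```

Emit:
jog_arm:
  offset:
    - [0,0,0]
    - [0,0,0]
    - [0,0,0]
    - [0,0,0]
    - [0,0,-0.02]
    - [0,0,-0.05]
    - [0,0,-0.09]
    - [0,0,-0.1]
    - [0,0,-0.1]
  delta_rot:
    - [0,0,0]
    - [0,0,0]
    - [0,0,0]
    - [0,0,0]
    - [0,0,0]
    - [0,0,0]
    - [0,0,0]
    - [0,0,0]
    - [0,0,0]
  jaw: [0.35,0.35,0.35,0.35,0.35,0.35,0.35,0.35,0.35]

```text
time_s: 22.45
tcp_pos: [0.6425, -0.1316, 0.1379]
tcp_rot: [3.125, 0.306, 0.007]
contact_force: [-0.4, -0.6, -0.0]
opening: 0.033
```

```bash
python3 -c "
from h import *
f=robot.grab_frame('side');save(f,'s14')
go(.45,-.009,.13,0)
import cv2
a=cv2.resize(cv2.imread('pics/s14.png')[150:270,210:370],None,fx=4,fy=4,interpolation=2)
cv2.imwrite('pics/c14.png',a)"
```

```text
t 22.5 pos [ 0.6412 -0.1312  0.136 ] phi 11.2 open 0.0332 F [-0.1  0.5 -1.1]
offset [-0.1639 -0.157   0.0058] rot [ 0.  -0.  11.2]
```

View pics/c14.png

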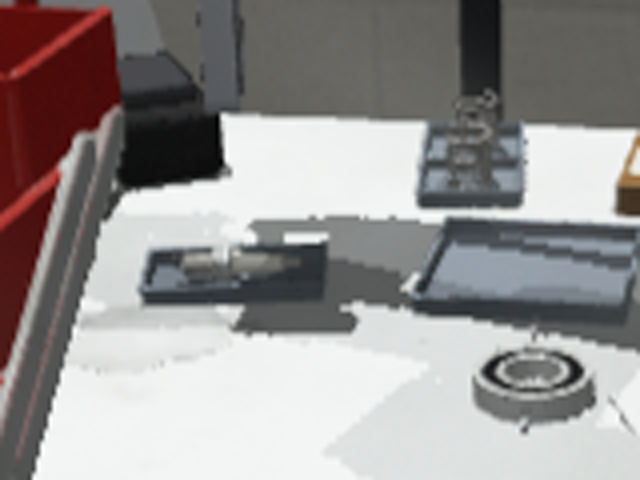

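Emit:
jog_arm:
  offset:
    - [-0.17,-0.04,0]
    - [-0.17,-0.04,0]
    - [-0.17,-0.04,0]
    - [-0.164,-0.157,0]
    - [-0.164,-0.157,0]
    - [-0.164,-0.157,0]
    - [-0.164,-0.157,0]
    - [-0.164,-0.157,0]
    - [-0.164,-0.157,0]
  delta_rot:
    - [0,0,11.2]
    - [0,0,11.2]
    - [0,0,11.2]
    - [0,0,11.2]
    - [0,0,11.2]
    - [0,0,11.2]
    - [0,0,11.2]
    - [0,0,11.2]
    - [0,0,11.2]
  jaw: [1,1,1,1,1,1,1,1,1]

```text
time_s: 23.4
tcp_pos: [0.4503, -0.0098, 0.1352]
tcp_rot: [3.141, -0.002, -0.001]
contact_force: [0.1, 0.0, 0.3]
opening: 0.0936
```

```bash
python3 -c "
from h import *
f=robot.grab_frame('side');save(f,'s15')
g=robot.grab_frame('top');save(g,'t15')
go(.45,-.009,.028,0)
import cv2
a=cv2.resize(cv2.imread('pics/s15.png')[150:290,270:410],None,fx=2.8,fy=2.8,interpolation=2)
b=cv2.resize(cv2.imread('pics/t15.png')[160:300,260:400],None,fx=2.8,fy=2.8,interpolation=2)
cv2.imwrite('pics/c15.png',cv2.hconcat([a,b]))"
```

```text
t 23.5 pos [ 0.4505 -0.01    0.1354] phi -0.1 open 0.0939 F [-0.  -0.9  0.5]
offset [-0.0005 -0.001   0.1074] rot [ 0.   0.  -0.1]
```

View pics/c15.png

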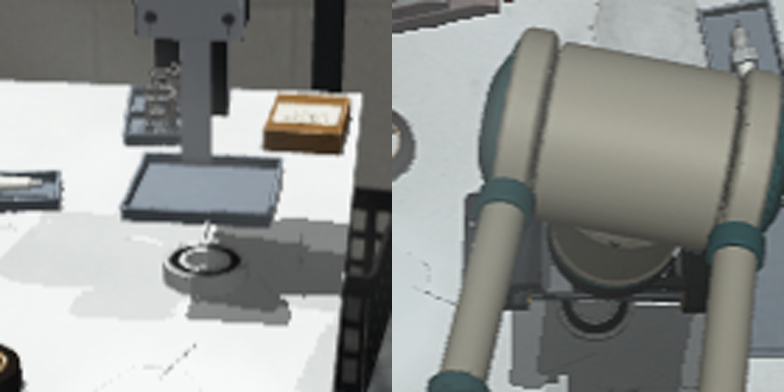

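Emit:
jog_arm:
  offset:
    - [0,-0.001,0.03]
    - [0,-0.001,0.06]
    - [0,-0.001,0.085]
    - [0,-0.001,0.098]
    - [0,-0.001,0.105]
    - [0,-0.001,0.107]
    - [0,-0.001,0.107]
    - [0,-0.001,0.107]
  delta_rot:
    - [0,0,0]
    - [0,0,0]
    - [0,0,0]
    - [0,0,0]
    - [0,0,0]
    - [0,0,0]
    - [0,0,0]
    - [0,0,0]
  jaw: [1,1,1,1,1,1,1,1]

```text
time_s: 24.3
tcp_pos: [0.4507, -0.0082, 0.0295]
tcp_rot: [3.141, -0.001, 0.003]
contact_force: [-0.6, -0.3, 0.2]
opening: 0.0939
```

Emit:
jog_arm:
  offset:
    - [0,0,0]
    - [0,0,0]
    - [0,0,0]
    - [0,0,0]
    - [0,0,0]
    - [0,0,0]
    - [0,0,0]
    - [0,0,0]
    - [0,0,0]
  delta_rot:
    - [0,0,0]
    - [0,0,0]
    - [0,0,0]
    - [0,0,0]
    - [0,0,0]
    - [0,0,0]
    - [0,0,0]
    - [0,0,0]
    - [0,0,0]
  jaw: [0.5,0.5,0.5,0.5,0.5,0.5,0.5,0.5,0.5]
  squeeze: 25

```text
time_s: 25.2
tcp_pos: [0.4501, -0.0082, 0.0291]
tcp_rot: [3.141, -0.0, 0.001]
contact_force: [-0.2, -2.1, 4.3]
opening: 0.0604
```

```bash
python3 -c "
from h import *
f=robot.grab_frame('side');save(f,'s16')
go(.45,-.009,.028,0)
import cv2
a=cv2.resize(cv2.imread('pics/s16.png')[170:290,270:410],None,fx=4,fy=4,interpolation=2)
cv2.imwrite('pics/c16.png',a)"
```

```text
t 25.25 pos [ 0.4501 -0.0082  0.0291] phi -0.0 open 0.0605 F [ 0.  -1.8  4.7]
offset [-0.0001  0.0008  0.0011] rot [ 0. -0. -0.]
```

View pics/c16.png

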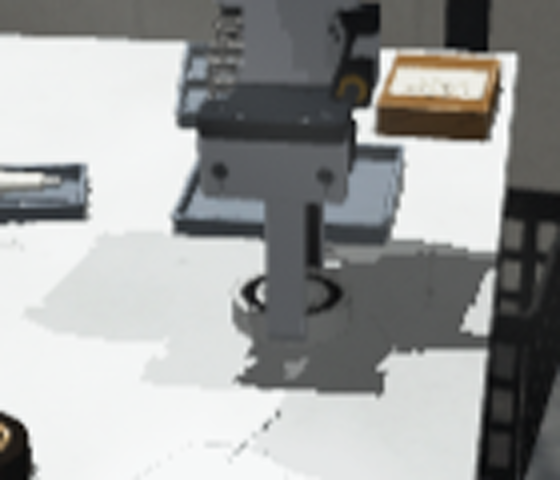

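```bash
python3 -c "
from h import *
f=robot.grab_frame('side')
P=lambda *p:np.round((np.array(proj(f,p))-[270,170])*4,0)
print(P(.4501,-.0082,.016),P(.4501,.03,.006),P(.4501+.008,.035,.005),P(.4501-.008,.035,.005))
a=np.linspace(0,6.28,60)
for dx in(0,.005,.01):
  q=np.array([P(.4501+dx+.031*np.cos(t),-.0082+.031*np.sin(t),.016) for t in a]);print(dx,q.min(0),q.max(0))
import cv2
cv2.imwrite('pics/c16b.png',cv2.resize(cv2.imread('pics/s16.png')[225:275,310:370],None,fx=10,fy=10,interpolation=2))"
```

```text
[294. 290.] [284. 342.] [266. 348.] [298. 350.]
0 [233. 264.] [354. 318.]
0.005 [224. 264.] [345. 317.]
0.01 [214. 263.] [335. 317.]
```

View pics/c16b.png

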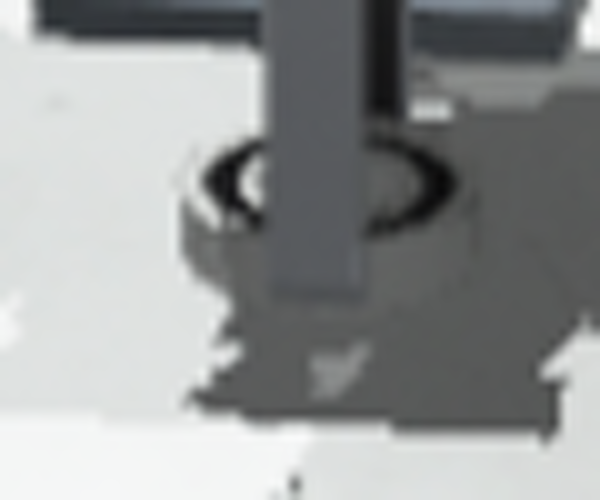

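Emit:
jog_arm:
  offset:
    - [0,0,-0.02]
    - [0,0,-0.05]
    - [0,0,-0.09]
    - [0,0,-0.09]
    - [0,0,-0.09]
  delta_rot:
    - [0,0,0]
    - [0,0,0]
    - [0,0,0]
    - [0,0,0]
    - [0,0,0]
  jaw: [0.5,0.5,0.5,0.5,0.5]

```text
time_s: 25.8
tcp_pos: [0.4497, -0.0076, 0.1188]
tcp_rot: [-3.141, 0.001, -0.001]
contact_force: [-0.7, -0.5, -2.0]
opening: 0.0605
```

```bash
python3 -c "
from h import *
f=robot.grab_frame('side');save(f,'s17')
g=robot.grab_frame('top')
go(.471,-.159,.13,0)
import cv2
cv2.imwrite('pics/c17.png',cv2.resize(cv2.imread('pics/s17.png')[170:290,270:410],None,fx=4,fy=4,interpolation=2))
# model overlay: on initial frames, model top rim at several y
def ov(n,f,x0,y0,w,h,k,out):
    im=cv2.resize(cv2.imread(n)[y0:y0+h,x0:x0+w],None,fx=k,fy=k,interpolation=2)
    for (cx,cy),col in [((.471,-.159),(0,0,255))]:
        for hs in(.06,):
          for zz,c2 in((.012,col),(0,(0,200,0))):
            q=[( (np.array(proj(f,(cx+a*hs,cy+b*hs,zz)))-[x0,y0]+.5)*k-.5).astype(int) for a,b in((1,1),(1,-1),(-1,-1),(-1,1))]
            cv2.polylines(im,[np.array(q)],True,c2,1)
    return im
cv2.imwrite('pics/ov.png',cv2.hconcat([ov('pics/side0.png',f,300,190,80,50,5,0),cv2.copyMakeBorder(ov('pics/top0.png',g,365,225,75,50+20,5,0)[:250+100],0,0,0,0,0)[:250]]))
cv2.imwrite('pics/ovt.png',ov('pics/top0.png',g,365,220,75,80,6,0))
"
```

```text
t 25.9 pos [ 0.4484 -0.0075  0.1174] phi -0.0 open 0.0609 F [-0.5  0.5 -2.2]
offset [ 0.0227  0.1515 -0.0129] rot [-0.1  0.2 -0. ]
```

View pics/c17.png

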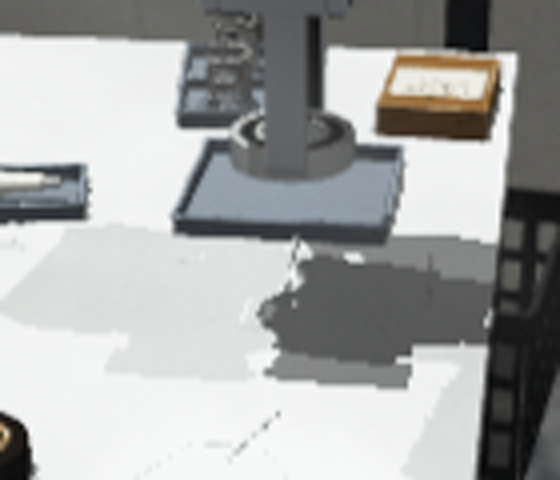

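View pics/ov.png

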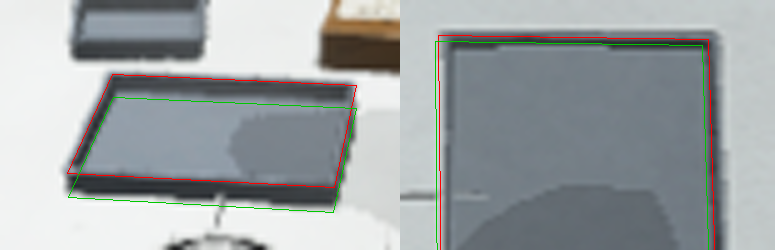

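View pics/ovt.png

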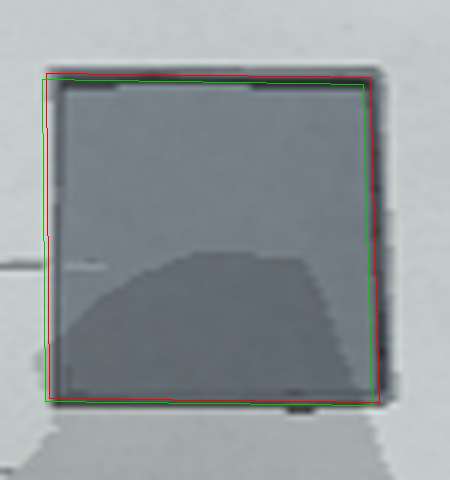

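Emit:
jog_arm:
  offset:
    - [0.0225,0.151,0]
    - [0.0225,0.151,0]
    - [0.0225,0.151,0]
    - [0.0225,0.151,0]
    - [0.0225,0.151,0]
    - [0.0225,0.151,0]
    - [0.0225,0.151,0.02]
    - [0.0225,0.151,0.04]
    - [0.0225,0.151,0.05]
    - [0.0225,0.151,0.05]
  delta_rot:
    - [0,0,0]
    - [0,0,0]
    - [0,0,0]
    - [0,0,0]
    - [0,0,0]
    - [0,0,0]
    - [0,0,0]
    - [0,0,0]
    - [0,0,0]
    - [0,0,0]
  jaw: [0.5,0.5,0.5,0.5,0.5,0.5,0.5,0.5,0.5,0.5]

```text
time_s: 26.9
tcp_pos: [0.4708, -0.157, 0.0674]
tcp_rot: [-3.14, -0.002, 0.006]
contact_force: [0.5, -0.7, -1.6]
opening: 0.0605
```

```bash
python3 -c "
from h import *
f=robot.grab_frame('side');save(f,'s18')
go(.471,-.159,.0325,0)
import cv2
cv2.imwrite('pics/c18.png',cv2.resize(cv2.imread('pics/s18.png')[160:260,290:390],None,fx=5,fy=5,interpolation=2))
"
```

```text
t 26.95 pos [ 0.4718 -0.1577  0.0684] phi 0.1 open 0.0608 F [ 0.1 -0.1 -1.3]
offset [-0.0007  0.0013  0.0359] rot [-0.1  0.1  0.1]
```

View pics/c18.png

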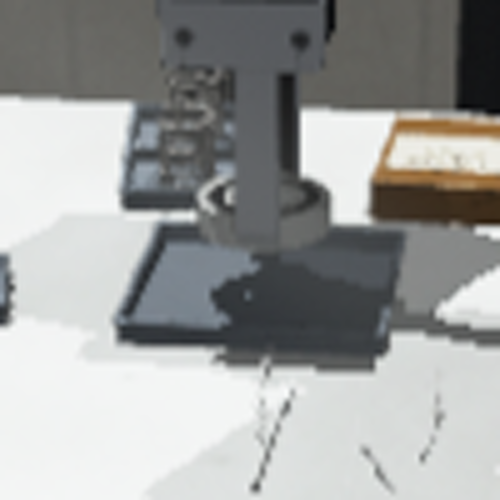

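Emit:
jog_arm:
  offset:
    - [0,0.001,0.015]
    - [0,0.001,0.025]
    - [0,0.001,0.031]
    - [0,0.001,0.035]
    - [0,0.001,0.036]
    - [0,0.001,0.036]
    - [0,0.001,0.036]
  delta_rot:
    - [0,0,0]
    - [0,0,0]
    - [0,0,0]
    - [0,0,0]
    - [0,0,0]
    - [0,0,0]
    - [0,0,0]
  jaw: [0.5,0.5,0.5,0.5,0.5,0.5,0.5]

```text
time_s: 27.65
tcp_pos: [0.4726, -0.1601, 0.0332]
tcp_rot: [3.141, -0.001, 0.001]
contact_force: [0.7, -0.2, -3.5]
opening: 0.0605
```

```bash
python3 -c "
from h import *
f=robot.grab_frame('side');save(f,'s19')
go(.471,-.159,.0325,0)
import cv2
cv2.imwrite('pics/c19.png',cv2.resize(cv2.imread('pics/s19.png')[160:260,290:390],None,fx=5,fy=5,interpolation=2))
"
```

```text
t 27.7 pos [ 0.4727 -0.1601  0.0333] phi -0.0 open 0.0604 F [ 0.8  0.4 -1.4]
offset [-0.0017 -0.0011  0.0008] rot [ 0. -0. -0.]
```

View pics/c19.png

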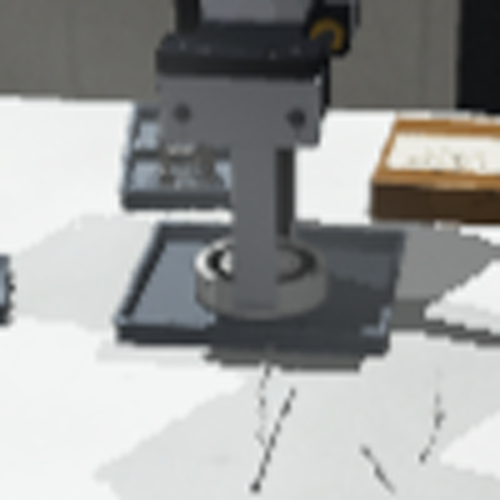

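Emit:
jog_arm:
  offset:
    - [-0.001,-0.001,0.001]
    - [-0.001,-0.001,0.002]
    - [-0.001,-0.001,0.002]
    - [-0.001,-0.001,0.002]
    - [-0.001,-0.001,0.002]
    - [-0.001,-0.001,0.002]
    - [-0.001,-0.001,0.002]
    - [-0.001,-0.001,-0.02]
    - [-0.001,-0.001,-0.06]
    - [-0.001,-0.001,-0.1]
  delta_rot:
    - [0,0,0]
    - [0,0,0]
    - [0,0,0]
    - [0,0,0]
    - [0,0,0]
    - [0,0,0]
    - [0,0,0]
    - [0,0,0]
    - [0,0,0]
    - [0,0,0]
  jaw: [0.5,0.5,0.78,0.78,0.78,0.78,0.78,0.78,0.78,0.78]

```text
time_s: 28.7
tcp_pos: [0.4707, -0.1586, 0.1335]
tcp_rot: [-3.141, 0.001, 0.003]
contact_force: [0.7, -0.5, 0.5]
opening: 0.0731
```

```bash
python3 -c "
from h import *
go(.25,-.05,.25,0)"
```

```text
t 28.7 pos [ 0.4707 -0.1586  0.1335] phi -0.0 open 0.0731 F [ 0.7 -0.5  0.5]
offset [-0.221  -0.1086 -0.116 ] rot [-0.1  0.1 -0. ]
```

Next I'll move the arm clear so both cameras can check everything.

Emit:
jog_arm:
  offset:
    - [-0.1,0.0,-0.1]
    - [-0.2,0.15,-0.12]
    - [-0.2,0.3,-0.12]
    - [-0.2,0.3,-0.12]
    - [-0.2,0.3,-0.12]
    - [-0.2,0.3,-0.12]
    - [-0.2,0.3,-0.12]
    - [-0.2,0.3,-0.12]
    - [-0.2,0.3,-0.12]
    - [-0.2,0.3,-0.12]
  delta_rot:
    - [0,0,0]
    - [0,0,0]
    - [0,0,0]
    - [0,0,0]
    - [0,0,0]
    - [0,0,0]
    - [0,0,0]
    - [0,0,0]
    - [0,0,0]
    - [0,0,0]
  jaw: [0.8,0.8,0.8,0.8,0.8,0.8,0.8,0.8,0.8,0.8]

```text
time_s: 29.7
tcp_pos: [0.2705, -0.4597, 0.2526]
tcp_rot: [-3.141, 0.005, -0.0]
contact_force: [0.6, 0.5, -0.1]
opening: 0.0752
```

```bash
python3 -c "
from h import *
f=robot.grab_frame('side');save(f,'s20')
g=robot.grab_frame('top');save(g,'t20')
go(.25,-.5,.25,0)
import cv2
a=cv2.resize(cv2.imread('pics/s20.png')[160:240,240:400],None,fx=4.5,fy=4.5,interpolation=2)
cv2.imwrite('pics/c20.png',a)
cv2.imwrite('pics/ct20.png',cv2.resize(cv2.imread('pics/t20.png')[150:320,360:520],None,fx=3.5,fy=3.5,interpolation=2))"
```

```text
t 29.8 pos [ 0.2714 -0.4573  0.2523] phi -0.0 open 0.0751 F [-0.1  0.8  0. ]
offset [-0.0214  0.0427  0.0022] rot [-0.1  0.  -0. ]
```

View pics/c20.png

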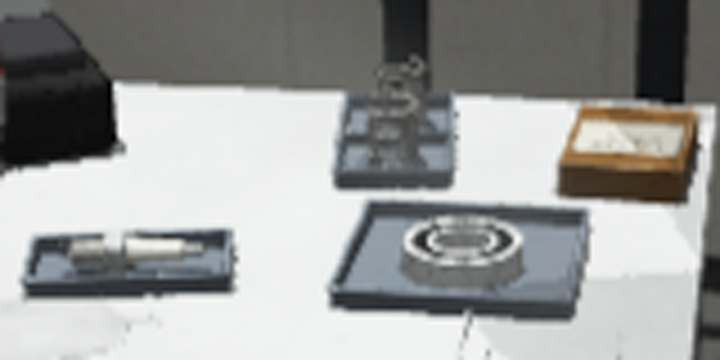

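View pics/ct20.png

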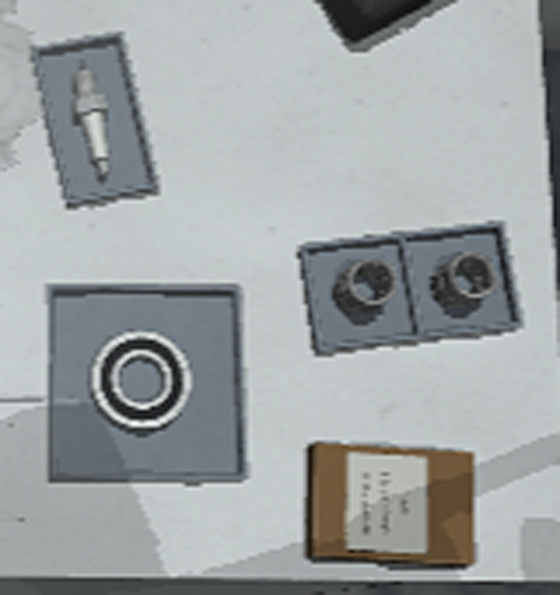

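The top view shows a spring upright in each bay at (370,283) and (470,275). The plug lies lengthwise at (92,122). The bearing is at (141,380), against a tray centre of about (146,383), so it is roughly 3 mm off. The carton hasn't moved. I'm handing the job in now.

```bash
python3 -c "
from h import *
g=robot.grab_frame('top');T=np.array(g['cam_to_world'])
for n in ['tape_c','carton_c']:
    b=robot.boxes_of(n,'top')[0];print(n,(T[:3,:3]@np.array(b['location'])+T[:3,3]).round(3),round(b['conf'],2))
s=robot.state();print(s['time_s'],abs(s['qd']).max(),s['contact_force'])
print(robot.finish_job())"
```

```text
tape_c [0.57  0.16  0.018] 0.6
carton_c [ 0.396 -0.314  0.022] 0.56
29.95 0.007402968759527898 [ 0.29948233 -0.00383583  0.04951219]
the job is handed in; nothing more can be done
None
```

The job is done and handed in at about 30 s, well inside the 104 s limit. I worked in the order asked: the two springs, then the spark plug, then the bearing.

- **Parts:** In the final top and side pictures, each bay holds one upright spring. The plug lies lengthwise in the narrow tray, and the bearing lies flat in the large tray.
- **Bearing position:** It sits about 3 mm from the middle of its tray. I left it there.
- **Carton and tape:** Neither has moved beyond detector noise (tape within 1 mm, carton within about 5 mm of the first reading).
- **Arm:** At hand-in it was still, with the gripper empty and clear of everything. The highest force I saw in the readings was about 5 N.
- **Disagreements:** The two cameras differed by up to 10 mm along y at the start, so I worked from values in between. The gripper also read 60.5 mm on the 62 mm bearing, but the picture showed it gripped squarely across the middle.

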